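Mount the polishing barrel on the inclined bead tumbler

TASK

Mount the blue polishing barrel on the bead tumbler: slide it on to the inclined splined drive stub, turned so that its splines mesh, until its foot lies flat on the drive plate. Then swing the red-knobbed keeper over the rim of the barrel's foot as far as it goes, and let go. Leave the mug, the brick, the tin of rods and the tongs where they are.

Things in the scene. Friction and masses are not known exactly. Their poses are not given: they have to be found in the camera images.
- barrel_mid (a point): Middle, half-way up, of the closed polishing barrel: loose, 0.5 to 0.8 kg, 148 mm tall, standing upright on the bench; z axis up along the barrel to its lid. From below: round black foot flange 132 mm across, 8 mm thick; blue hexagonal body 96 mm across flats with two steel bands; white hexagonal lid 104 mm across flats, its top 116 mm above the underside; black handle on the lid.
- barrel_handle (a point): Centre of the barrel's rigid black bar handle, 58 mm above barrel_mid: 80 mm long along the barrel's x axis, 18 mm wide along its y axis, 32 mm high, standing straight on the flat lid. The handle points at the middles of two opposite flats of the barrel.
- barrel_socket (a point): Centre of the barrel's underside, 74 mm below barrel_mid, at the mouth of its splined socket, 39 mm deep. Six lands, 26 mm deep, leave a 33 mm bore; the six grooves between them, 48 mm across the bottoms, lie along the barrel's x axis and every 60 degrees from it, towards the middles of its six flats.
- stub (a point): Point on the tumbler's drive shaft at the top face of the hexagonal grey drive plate (104 mm across flats), on which the barrel's foot lies when home; about 104 mm above the bench. z axis up along the shaft, which leans 30 degrees from vertical, towards the robot's side. x axis points along one spline tooth and at the middle of one flat of the plate. A gear motor holds the shaft stiff (2 Nm).
- stub_tip (a point): Tip of the steel spline stub, 34 mm above the drive plate: core 30 mm thick with a tapered nose, six teeth 44 mm across, 8 mm wide, 24 mm high from the plate (last 4 mm bevelled), along its x axis and every 60 degrees from it. The barrel goes on with its x axis at any multiple of 60 degrees from this x axis; play about 1.5 mm and 5 degrees. The shaft starts at any angle.
- keeper (a joint): Angle of the keeper, a flat cranked steel lever on a pillar 95 mm from the shaft, turning about an axis parallel to the shaft. 0: closed on its stop, nose pointing at the shaft over the rim of the barrel's foot. Starts open at 1.15 to 1.5 rad, nose clear; grows counter-clockwise seen from above (stop at 1.6). Light friction (0.15 Nm) keeps it where it is left.
- keeper_knob (a point): Grip point of the keeper's upright red knob, a round post 18 mm thick and 47 mm high, parallel to the shaft, 78 mm from the pivot axis; this point is 20 mm below the knob's top and 27 mm above the lever. z axis up, parallel to the shaft. When closed, the knob lies 67.5 mm up the slope and 39 mm outward from the pivot.
- keeper_pivot (a point): Point on the keeper's pivot axis, level along the shaft with keeper_knob; fixed to the tumbler. z axis up, parallel to the shaft; x axis up the slope of the steel deck (200 x 246 mm, 10 mm below the drive plate's top, square to the shaft); y axis from the shaft to the pivot. The green tumbler is fixed to the bench; its place and yaw vary.
- mug: White ceramic mug, 76 mm across, 85 mm high, origin under its centre; leave alone.
- firebrick: Terracotta firebrick 115 x 230 x 64 mm lying flat (long side along its y axis), origin under its centre; leave alone.
- rod_tin: Steel tin 84 mm across, 110 mm high, with glass rods standing out to about 235 mm, origin under its centre; leave alone.
- tongs: Dark steel glass tongs 210 mm long lying flat along their x axis, 55 mm wide, 12 mm high, origin under their centre; leave alone.

How it is judged:
By the outcome, as a careful person would: the job done as asked, in the order asked, and still so for the second after the job is handed in, with the robot touching nothing.
It also fails if it takes over 56 s, if anything falls off the work surface, if the arm or the gripper's body presses on something with over 40 N, if the wrist force passes 120 N, or if a joint passes its speed limit or range.

ROBOT

A 6-joint arm with a two-finger parallel gripper is mounted at the origin on the work surface. World frame = base frame: x ahead of the robot, y to its left, z up, the work surface at z = 0. Lengths are in m, angles in rad, forces in N, time in s.
With the tool pointing down it reaches from about 0.35 to 0.775 m from the base axis. Payload 5.5 kg.
Tool frame: the origin (TCP) lies between the finger pads; the fingertips stand 17 mm ahead of it and the grasp point (between the pads) lies 2 mm behind it (env.finger_overhang is the distance from the TCP to the fingertips, in m); z points along the fingers, y is the direction in which the jaws open and shut (so a half turn about z gives the same grasp; the last joint's range is limited). The gripper opens to 85 mm and grips with 20 to 120 N. Pads are 22 mm wide; open, the fingers measure 114 mm over their backs; the gripper's body (76 mm by 85 mm) begins 54 mm behind the grasp point. The pads swing forward as they close: fully open they stand 13 mm farther back than shut.
Start: joints at [1.16, 0.313, 0.046, 1.304, 0, 1.431], TCP at [0.154, 0.554, 0.248] pointing down, gripper open.
Joint ranges: [-2.76, 2.76], [-0.86, 1.69], [-1.03, 1.26], [-2.2, 2.34], [-1.47, 1.5], [-3.14, 3.14]. Speed limits (rad/s): [2.57, 2.57, 3.14, 3.14, 3.14, 3.14].

INTERFACE

Orientations are given as a unit quaternion [w, x, y, z].
In Python, from workcell import env gives the robot as it stands. The module is installed in compiled form; this text tells all that it offers.
- The arm moves only by the tool arm_command, never from a script. Its argument "moves" is a list of rows, each a list of 5 numbers: the closure, from 0 (fully open) to 1 (shut), then the shift along the tool's x, y, z in mm, then the turn about the tool's z in rad. In form: [[fingers, dx, dy, dz, turn], ...]. A call has 1 to 12 rows; each row is the pose to reach, as a shift and turn from the pose commanded when the call began, along the tool's axes at that moment; what a row does not reach only later rows make up. A row lasts 1/10 s, in which the tool goes at most 50 mm and 8.59 degrees, less where a joint would pass 70% of its speed; a pose out of reach is approached as far as the arm can. A call with a gripper value outside its range is refused whole. The fingers move at their own pace and stop on an object; "squeeze" is the grip in N (left out, the last holds). Time passes only in rows, so rows that repeat a pose let the fingers close. It gives the time, the measured TCP pose, the force and the opening at its end, in the units of the state.
- env.get_state(): the state, without advancing time (a new reading comes with each control period).
- env.read_camera(name): name is "side" or "top"; returns (picture, depth): 420x560x3 uint8, blue, green, red; 420x560 float32, m along the optical axis (not along the pixel's ray), 0 where there is no reading.
- env.get_calibration(name): a dict with "fx", "fy", "cx", "cy" (pixels), "pose" (4x4, takes a point from camera to world coordinates). Camera axes: x right, y down, z forward; pixel columns grow to the right and rows downward; lengths in m; the calibration is good to about 2 mm. A picture is of the moment at which its call begins. get_calibration takes no time and is no camera call.
- env.hand_in(): hands the job in, once; it reports no verdict.
The state is a dict: "clock": time; "joint_pos": joint angles; "qvel": joint speeds; "tau": joint torques, N m; "tcp_pos": TCP position; "orientation": TCP orientation; "wrist_force": force on the tool from outside, world axes, zero at the start; "ft_torque": the same for the moment, N m; "finger_gap": finger opening in m.
Only numpy, scipy, OpenCV 4.12 (cv2) and the standard library are available. Lean on these libraries where they do the work, as an engineer would, in place of code of your own. Each camera call takes 0.05 s, during which the arm holds its last target. There are 200 camera calls.

## Working session

There is one attempt and no reset: what is moved stays moved. The work goes in short steps, Python scripts to look and compute and a tool call to move; the robot and the scene stay as the last step left them, time stands still between calls to the robot, and variables do not carry over. Pictures are saved under pics/ and viewed, about 8 in all and at most 12, crops included, and the job is handed in when it is done.

Besides the shell and the picture viewer there is one more tool, called after "Call:" as name(argument=value, ...), one argument or row to a line, values as JSON. arm_command: Moves the arm, as the interface text tells. Its arguments: {"type":"object","properties":{"moves":{"type":"array","items":{"type":"array","items":{"type":"number"}}},"squeeze":{"type":"number"}},"required":["moves"]}

```bash
mkdir -p pics
cat > h.py <<'E'
import numpy as np, cv2
from workcell import env
def snap(n,fn):
    p,d=env.read_camera(n); np.savez('pics/'+fn+'.npz',p=p,d=d); cv2.imwrite('pics/'+fn+'.png',p); return p,d
def cloud(n,d):
    c=env.get_calibration(n); v,u=np.mgrid[:d.shape[0],:d.shape[1]]
    P=np.stack([(u-c['cx'])/c['fx']*d,(v-c['cy'])/c['fy']*d,d],-1)
    T=np.array(c['pose']); W=P@T[:3,:3].T+T[:3,3]; W[d==0]=np.nan; return W
E
python3 - <<'E'
from h import *
for n in('top','side'):
    snap(n,n+'0'); c=env.get_calibration(n); print(n,c['fx'],c['cx'],c['cy'],np.round(c['pose'],3))
print(env.get_state())
E
```

```text
top 532.099548707932 276.7646631208216 217.64105490579914 [[-0.014 -0.991  0.129  0.403]
 [-1.     0.013 -0.008 -0.042]
 [ 0.006 -0.129 -0.992  1.429]
 [ 0.     0.     0.     1.   ]]
side 414.9454347320357 278.9429641724693 204.94927018405178 [[ 0.986 -0.129  0.11   0.439]
 [-0.169 -0.699  0.695 -0.81 ]
 [-0.013 -0.704 -0.71   0.902]
 [ 0.     0.     0.     1.   ]]
{'clock': 0.1, 'joint_pos': array([ 1.16042022e+00,  3.13960301e-01,  4.50776016e-02,  1.30358873e+00,
       -1.88717183e-05,  1.43119025e+00]), 'qvel': array([-0.00052945, -0.00118297,  0.00200616,  0.00084068, -0.001838  ,
       -0.00077062]), 'tau': array([ 3.53453855e-03, -4.81726456e+01,  2.99241936e+01,  1.27108191e-02,
       -1.10825206e-04, -1.95586847e-05]), 'tcp_pos': array([0.15364182, 0.55364676, 0.24747197]), 'orientation': array([-2.18346286e-04,  1.34971761e-01,  9.90849092e-01, -8.08645776e-04]), 'wrist_force': array([-0.13435753, -1.45403305,  0.42158518]), 'ft_torque': array([ 0.02078482, -0.04444004, -0.00513192]), 'finger_gap': 0.08568364280770213}
```

View pics/top0.png

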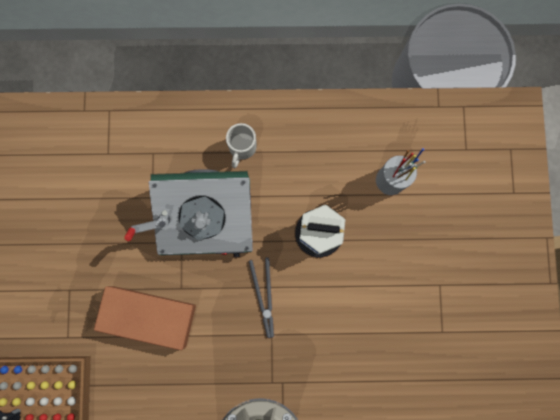

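View pics/side0.png

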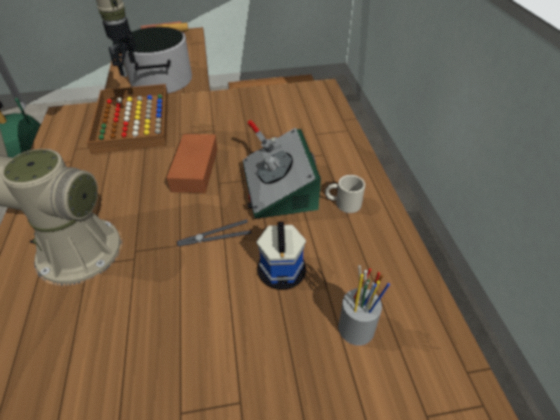

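The top view shows the tumbler at about px (202,215) with its stub at (202,219) and the red knob at (130,235). The barrel is at (322,230) with its handle nearly along the image x axis, the mug at (240,140), the brick at (145,318), the tongs at (263,300) and the tin at (398,175). The side view agrees. Next I'll measure.

```bash
cat > m.py <<'E'
from h import *
z=np.load('pics/top0.npz');p,d=z['p'],z['d'];W=cloud('top',d)
# deck plane by RANSAC-ish: points in the region
R=W[170:258,150:252].reshape(-1,3);R=R[np.isfinite(R[:,0])&(R[:,2]>.04)]
rng=np.random.default_rng(0);best=0
for _ in range(2000):
    a,b,c=R[rng.choice(len(R),3,False)];n=np.cross(b-a,c-a);l=np.linalg.norm(n)
    if l<1e-6: continue
    n/=l; k=(abs((R-a)@n)<.002).sum()
    if k>best: best=k;bn=n;ba=a
I=R[abs((R-ba)@bn)<.0025];c0=I.mean(0);n=np.linalg.svd(I-c0)[2][2];n*=np.sign(n[2])
print('deck n',n.round(3),'tilt',np.degrees(np.arccos(n[2])),'c',c0.round(4),len(I))
h=(W-c0)@n
M=np.zeros(d.shape,bool);M[165:262,120:256]=1
for lo,hi,name in((.006,.014,'plate'),(.03,.042,'teeth'),(.0385,.05,'tip')):
    m=M&(h>lo)&(h<hi);q=np.argwhere(m);print(name,m.sum(),W[m].mean(0).round(4),q.mean(0).round(1))
hs=p[...,2].astype(int)-np.maximum(p[...,0],p[...,1])
m=M&(hs>70);print('red',m.sum(),np.nanmean(W[m],0).round(4),np.nanmax(h[m]).round(4),np.argwhere(m).mean(0))
# barrel
m=np.zeros_like(M);m[190:270,285:360]=1
lid=m&(abs(W[...,2]-.116)<.008);han=m&(W[...,2]>.136)&(W[...,2]<.16)
for nme,k in(('lid',lid),('handle',han)):
    X=W[k];cc,s,a=cv2.minAreaRect(X[:,:2].astype(np.float32)*1000);e=np.linalg.svd(X[:,:2]-X[:,:2].mean(0))[2][0]
    print(nme,k.sum(),X.mean(0).round(4),cc,s,a,'pca',np.degrees(np.arctan2(e[1],e[0])))
cr=cv2.resize(p[165:265,110:260],None,fx=5,fy=5,interpolation=cv2.INTER_CUBIC);cv2.imwrite('pics/crop.png',cr)
E
python3 m.py
```

```text
deck n [-0.498 -0.008  0.867] tilt 29.90513038663923 c [0.5872 0.134  0.1001] 3665
plate 1102 [0.5794 0.1389 0.1068] [217.  200.6]
teeth 273 [0.5651 0.2123 0.1274] [222.2 169.7]
tip 113 [0.5599 0.1652 0.1339] [223.7 188.3]
red 87 [0.5356 0.3054 0.1456] 0.0798 [233.93103448 129.44827586]
lid 1234 [ 0.5452 -0.163   0.1174] (546.1431884765625, -163.3759002685547) (104.01842498779297, 118.49856567382812) 22.25221061706543 pca 169.95898467655266
handle 255 [ 0.5454 -0.1631  0.1485] (545.9054565429688, -163.4313201904297) (79.03435516357422, 18.229799270629883) 81.94927978515625 pca -97.7129184991511
```

Call:
arm_command(
  moves=[
    [0,0,0,-50,0],
    [0,0,0,-100,0],
    [0,0,0,-150,0],
    [0,0,0,-200,0],
  ],
)

```text
clock: 0.5
tcp_pos: [0.1535, 0.5535, 0.45]
orientation: [-0.0, 0.135, 0.991, -0.0]
wrist_force: [1.0, 2.5, 0.2]
finger_gap: 0.0857
```

View pics/crop.png

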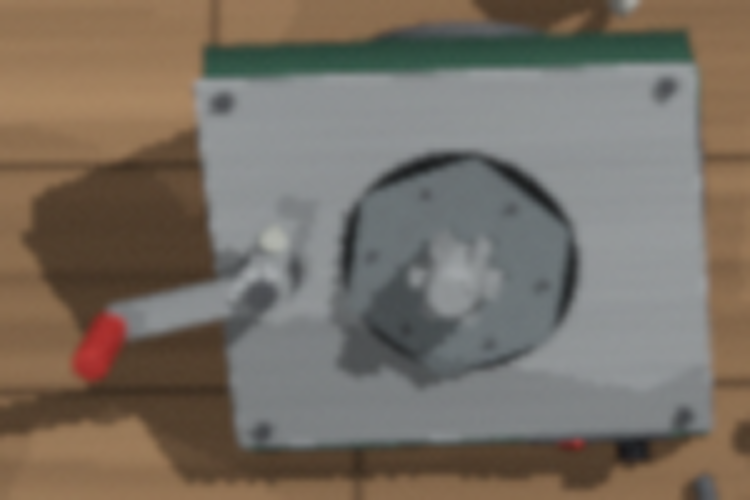

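Call:
arm_command(
  moves=[
    [0,0,0,-50,0],
    [0,0,0,-100,0],
    [0,0,0,-150,0],
    [0,0,0,-200,0],
    [0,0,0,-250,0],
    [0,0,0,-300,0],
    [0,0,0,-350,0],
    [0,0,0,-400,0],
  ],
)

```text
clock: 1.3
tcp_pos: [0.1323, 0.4768, 0.6106]
orientation: [0.005, 0.135, 0.991, 0.021]
wrist_force: [1.2, 0.7, 0.3]
finger_gap: 0.0849
```

Run:
```python
from h import *
print(env.get_state()['joint_pos'])
exec(open('m.py').read().split('# barrel')[0].split("hs=")[0])
x=np.array([1,0,0.])-n*n[0];x/=np.linalg.norm(x);y=np.cross(n,x)
print('x',x.round(3),'y',y.round(3))
# rectify plate plane (deck+10mm): holes from crop pixels, ray-plane intersect
c=env.get_calibration('top');T=np.array(c['pose'])
def hit(u,v,hh):
    r=T[:3,:3]@[(u-c['cx'])/c['fx'],(v-c['cy'])/c['fy'],1];o=T[:3,3];t=((c0+n*hh-o)@n)/(r@n);return o+t*r
H=np.array([hit(a/5-.4+110,b/5-.4+165,.010) for a,b in((425,195),(512,210),(543,286),(490,346),(405,330),(371,257))])
S=H.mean(0);print('stub',S.round(4));q=H-S
an=np.degrees(np.arctan2(q@y,q@x));print('hole ang',an.round(1),'r',np.linalg.norm(q,axis=1).round(4))
f=np.degrees(np.angle(np.exp(1j*np.radians(an)*6).mean()))/6;print('phase mod60',f)
# deck outline yaw from inliers
uv=np.c_[(I-c0)@x,(I-c0)@y].astype(np.float32)*1000;print(cv2.minAreaRect(uv))
print('tip',(S+.034*n).round(4))
m=np.zeros(d.shape,bool);m[200:240,185:215]=1
for lo,hi in((.030,.0345),(.037,.05)):
    k=m&(h>lo)&(h<hi);print(lo,k.sum(),((W[k]-S)@np.c_[x,y]).mean(0).round(4))
hs=p[...,2].astype(int)-np.maximum(p[...,0],p[...,1]);m=hs>60;m[:, :110]=0;m[:,160:]=0;m[:215]=0;m[255:]=0
K=W[m];print('knob rel stub',((K-S)@np.c_[x,y,n]).round(3)[::8])
# plate by depth
k=np.zeros(d.shape,bool);k[190:245,175:230]=1;k&=(h>.0065)&(h<.0135);uv=((W[k]-S)@np.c_[x,y]*1000).astype(np.float32)
print('plate circ',cv2.minEnclosingCircle(uv[np.linalg.norm(uv,axis=1)<64]))
```

```text
[1.13643872 0.45446168 1.26403341 2.33707284 0.00234799 1.40714579]
deck n [-0.498 -0.008  0.867] tilt 29.90513038663923 c [0.5872 0.134  0.1001] 3665
plate 1102 [0.5794 0.1389 0.1068] [217.  200.6]
teeth 273 [0.5651 0.2123 0.1274] [222.2 169.7]
tip 113 [0.5599 0.1652 0.1339] [223.7 188.3]
x [ 0.867 -0.005  0.498] y [0.    1.    0.009]
stub [0.5754 0.1379 0.1048]
hole ang [  18.5  -41.5 -101.5 -161.4  138.2   79.1] r [0.0433 0.0435 0.0432 0.0436 0.0427 0.0436]
phase mod60 18.571313442947417
((-6.86712646484375, 4.346321105957031), (220.0987091064453, 247.25148010253906), 0.5874987840652466)
tip [0.5584 0.1376 0.1343]
0.03 44 [ 0.0054 -0.0002]
0.037 98 [ 0.0034 -0.0011]
knob rel stub [[-0.011  0.175  0.026]
 [-0.012  0.167  0.03 ]
 [-0.016  0.165  0.029]
 [-0.016  0.164  0.033]
 [-0.014  0.161  0.045]
 [-0.016  0.164  0.045]
 [-0.016  0.165  0.052]
 [-0.013  0.164  0.064]
 [-0.013  0.168  0.069]
 [-0.016  0.17   0.069]
 [-0.02   0.174  0.067]
 [-0.022  0.172  0.067]
 [-0.024  0.166  0.069]]
plate circ ((0.45021164417266846, 3.831707000732422), 62.220890045166016)
```

Call:
arm_command(
  moves=[
    [0,0,0,-50,0],
    [0,0,0,-100,0],
    [0,0,0,-150,0],
    [0,0,0,-200,0],
    [0,0,0,-250,0],
    [0,0,0,-300,0],
  ],
)

```text
clock: 1.9
tcp_pos: [0.1253, 0.4552, 0.6385]
orientation: [0.014, 0.135, 0.99, 0.049]
wrist_force: [-0.2, -0.0, -0.6]
finger_gap: 0.0853
```

Call:
arm_command(
  moves=[
    [0,0,0,50,0],
    [0,0,0,100,0],
    [0,0,0,150,0],
    [0,0,0,150,0],
  ],
)

```text
clock: 2.3
tcp_pos: [0.1313, 0.4688, 0.4949]
orientation: [0.014, 0.135, 0.989, 0.05]
wrist_force: [0.0, 0.7, 1.3]
finger_gap: 0.0854
```

The out-of-reach behaviour ratchets the tilt, and the tilt is then kept: 5.8° now, mostly about the future jaw axis. I can use this to tilt the tool onto the shaft direction after grasping the barrel. First I'll go above the barrel.

```bash
cat >> h.py <<'E'
from scipy.spatial.transform import Rotation as Ro
def pose():
    s=env.get_state();q=np.array(s['orientation']);return s['tcp_pos'],Ro.from_quat(np.r_[q[1:],q[0]]),s
def delta(goal,jaw=None):
    """shift mm in tool axes, turn about tool z bringing tool y closest to direction jaw"""
    p,R,s=pose();dm=R.inv().apply(np.array(goal)-p)*1000;t=0
    if jaw is not None:
        a=R.inv().apply(jaw);t=np.arctan2(-a[0],a[1])
    return dm.round(1),round(t,3)
E
python3 - <<'E'
from h import *
p,R,s=pose();print(R.as_matrix().round(3),s['joint_pos'].round(3))
j=[.990,-.140,0]
print(delta([.546,-.163,.30],j),delta([.546,-.163,.20],j),delta([.546,-.163,.138],j))
E
```

```text
[[-0.963  0.265  0.042]
 [ 0.268  0.959  0.096]
 [-0.015  0.104 -0.995]] [1.131 0.113 0.396 1.749 0.003 1.402]
(array([-566.1, -515.8,  150.7]), np.float64(1.442)) (array([-564.6, -526.1,  250.2]), np.float64(1.442)) (array([-563.7, -532.6,  311.8]), np.float64(1.442))
```

Call:
arm_command(
  moves=[
    [0,-566,-516,150,1.442],
    [0,-566,-516,150,1.442],
    [0,-566,-516,150,1.442],
    [0,-566,-516,150,1.442],
    [0,-566,-516,150,1.442],
    [0,-566,-516,150,1.442],
    [0,-566,-516,150,1.442],
    [0,-566,-516,150,1.442],
    [0,-566,-516,150,1.442],
    [0,-566,-516,150,1.442],
    [0,-566,-516,150,1.442],
    [0,-566,-516,150,1.442],
  ],
)

```text
clock: 3.5
tcp_pos: [0.4504, -0.0196, 0.3467]
orientation: [-0.023, 0.755, 0.654, 0.046]
wrist_force: [0.9, 0.2, -0.4]
finger_gap: 0.0854
```

Run:
```python
from h import *
p,R,s=pose();print(p,R.as_matrix().round(3),s['joint_pos'].round(3))
j=[.990,-.140,0]
print(delta([.546,-.163,.22],j),delta([.546,-.163,.138],j))
```

```text
[ 0.45037026 -0.01960319  0.34671476] [[ 0.141  0.989  0.04 ]
 [ 0.985 -0.144  0.095]
 [ 0.1    0.026 -0.995]] [-0.288  0.038 -0.055  1.466  0.102  1.427]
(array([-140.4,  111.9,  116.3]), np.float64(-0.001)) (array([-148.6,  109.7,  197.9]), np.float64(-0.001))
```

Call:
arm_command(
  moves=[
    [0,-140,112,116,0],
    [0,-140,112,116,0],
    [0,-140,112,116,0],
    [0,-140,112,116,0],
    [0,-140,112,116,0],
    [0,-144,111,156,0],
    [0,-148,110,196,0],
    [0,-148,110,196,0],
  ],
)

```text
clock: 4.3
tcp_pos: [0.5419, -0.1583, 0.1357]
orientation: [-0.028, 0.755, 0.654, 0.044]
wrist_force: [-2.1, 0.9, -0.1]
finger_gap: 0.0855
```

Call:
arm_command(
  moves=[
    [1,0,0,0,0],
    [1,0,0,0,0],
    [1,0,0,0,0],
    [1,0,0,0,0],
    [1,0,0,0,0],
    [1,0,0,0,0],
  ],
  squeeze=110,
)

```text
clock: 4.9
tcp_pos: [0.5468, -0.161, 0.1422]
orientation: [-0.021, 0.754, 0.654, 0.047]
wrist_force: [1.2, -0.6, 3.0]
finger_gap: 0.0161
```

Run:
```python
from h import *
p,R,s=pose();print(p,R.as_matrix().round(3),s['joint_pos'].round(3),s['finger_gap'])
snap('side','grasp'); im=cv2.imread('pics/grasp.png')[170:310,200:360];cv2.imwrite('pics/graspc.png',cv2.resize(im,None,fx=4,fy=4))
```

```text
[ 0.54680596 -0.16095015  0.14218331] [[ 0.139  0.989  0.043]
 [ 0.985 -0.143  0.093]
 [ 0.098  0.03  -0.995]] [-0.479  0.352 -0.169  1.054  0.103  1.234] 0.01607541770360177
```

View pics/graspc.png

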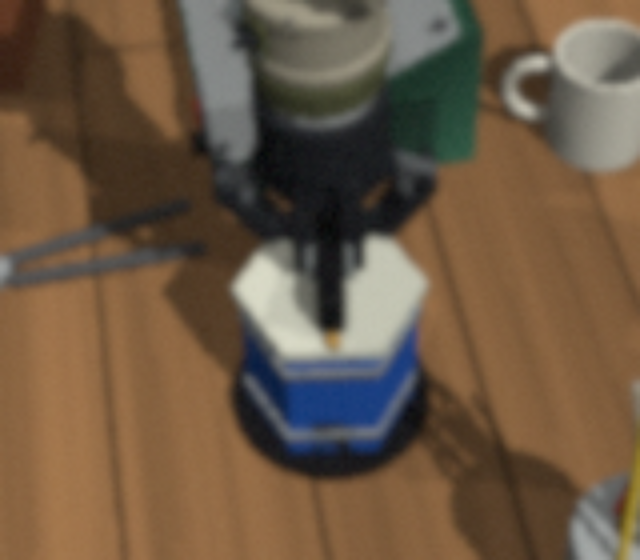

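The picture shows the black handle between the pads, with the barrel still upright. Next I'll compute the final tool poses.

```bash
cat > g.py <<'E'
from h import *
n=np.array([-.4985,-.008,.867]);n/=np.linalg.norm(n);x=np.array([1,0,0])-n*n[0];x/=np.linalg.norm(x);y=np.cross(n,x)
S=np.array([.5754,.1379,.1048]);f=18.6
# grasp record
Rt=Ro.from_matrix(np.array([[.139,.989,.043],[.985,-.143,.093],[.098,.030,-.995]]));pt=np.array([.5468,-.1610,.1422])
e=np.array([.140,.990,0]);Rb=Ro.from_matrix(np.c_[e,np.cross([0,0,1],e),[0,0,1]]);pb=np.array([.546,-.163,0])
Rrel=Rb.inv()*Rt;prel=Rb.inv().apply(pt-pb)   # tool in socket frame
def final(k,up=0):
    a=np.radians(f+60*k);bx=np.cos(a)*x+np.sin(a)*y
    B=Ro.from_matrix(np.c_[bx,np.cross(n,bx),n]);return S+n*up+B.apply(prel),B*Rrel
E
python3 - <<'E'
from g import *
print(prel)
for k in range(-3,3):
    p,R=final(k);M=R.as_matrix();print(k,'pos',p.round(3),'z',M[:,2].round(3),'jaw yaw',np.degrees(np.arctan2(M[1,1],M[0,1])).round(0),'need dz',(M[:2,2]-Rt.as_matrix()[:2,2]).round(3))
E
```

```text
[ 0.00209231 -0.00051208  0.1422    ]
-3 pos [0.503 0.137 0.227] z [ 0.407  0.005 -0.913] jaw yaw 107.0 need dz [ 0.364 -0.087]
-2 pos [0.504 0.135 0.228] z [ 0.454 -0.082 -0.887] jaw yaw 167.0 need dz [ 0.41  -0.175]
-1 pos [0.506 0.135 0.229] z [ 0.542 -0.08  -0.836] jaw yaw -128.0 need dz [ 0.499 -0.172]
0 pos [0.506 0.137 0.229] z [ 0.585  0.01  -0.811] jaw yaw -75.0 need dz [ 0.541 -0.082]
1 pos [0.505 0.139 0.229] z [ 0.538  0.098 -0.837] jaw yaw -14.0 need dz [0.495 0.005]
2 pos [0.503 0.139 0.227] z [ 0.449  0.095 -0.888] jaw yaw 53.0 need dz [0.406 0.003]
```

Call:
arm_command(
  moves=[
    [1,0,0,-50,0],
    [1,0,0,-100,0],
    [1,0,0,-150,0],
    [1,0,0,-200,0],
    [1,0,0,-250,0],
    [1,0,0,-300,0],
    [1,0,0,-350,0],
    [1,0,0,-400,0],
  ],
)

```text
clock: 5.75
tcp_pos: [0.5312, -0.1975, 0.5264]
orientation: [-0.021, 0.755, 0.654, 0.047]
wrist_force: [2.4, -0.4, -2.8]
finger_gap: 0.0158
```

Call:
arm_command(
  moves=[
    [1,273,-117,-57,0],
    [1,273,-117,-57,0],
    [1,273,-117,-57,0],
    [1,273,-117,-57,0],
    [1,273,-117,-57,0],
    [1,273,-117,-57,0],
    [1,273,-117,-57,0],
    [1,280,-113,-117,0],
    [1,286,-111,-177,0],
    [1,292,-109,-237,0],
    [1,298,-107,-297,0],
    [1,304,-105,-357,0],
  ],
)

```text
clock: 6.95
tcp_pos: [0.4649, 0.0986, 0.6417]
orientation: [-0.0, 0.755, 0.652, 0.071]
wrist_force: [-0.5, -0.0, -4.2]
finger_gap: 0.0159
```

Run:
```python
from h import *
p,R,s=pose();print(p.round(3),R.as_matrix().round(3),s['joint_pos'].round(3),s['finger_gap'])
```

```text
[0.465 0.099 0.642] [[ 0.139  0.985  0.106]
 [ 0.984 -0.149  0.093]
 [ 0.107  0.092 -0.99 ]] [-0.018  0.392  1.264  2.338  0.095  1.704] 0.015914547867970717
```

Call:
arm_command(
  moves=[
    [1,0,-25,-50,0],
    [1,0,-50,-100,0],
    [1,0,-75,-150,0],
    [1,0,-100,-200,0],
    [1,0,-125,-250,0],
    [1,0,-150,-300,0],
  ],
)

```text
clock: 7.55
tcp_pos: [0.419, 0.1333, 0.6787]
orientation: [0.024, 0.754, 0.649, 0.1]
wrist_force: [1.6, 0.1, -5.5]
finger_gap: 0.0156
```

Run:
```python
from h import *
p,R,s=pose();print(p.round(3),R.as_matrix().round(3),s['joint_pos'].round(3),s['finger_gap'])
```

```text
[0.419 0.133 0.679] [[ 0.137  0.974  0.182]
 [ 0.983 -0.156  0.093]
 [ 0.119  0.166 -0.979]] [0.073 0.308 1.263 2.337 0.08  1.8  ] 0.01563744756275989
```

Call:
arm_command(
  moves=[
    [1,-8,-30,-50,0],
    [1,-16,-60,-100,0],
    [1,-24,-90,-150,0],
    [1,-32,-120,-200,0],
    [1,-40,-150,-250,0],
    [1,-48,-180,-300,0],
    [1,-56,-210,-350,0],
    [1,-64,-240,-400,0],
    [1,-72,-270,-450,0],
    [1,-80,-300,-500,0],
    [1,-88,-330,-550,0],
    [1,-96,-360,-600,0],
  ],
)

```text
clock: 8.75
tcp_pos: [0.3368, 0.2034, 0.7163]
orientation: [0.043, 0.751, 0.645, 0.136]
wrist_force: [0.7, 1.0, -5.3]
finger_gap: 0.0158
```

Run:
```python
from h import *
p,R,s=pose();print(p.round(3),R.as_matrix().round(3),s['joint_pos'].round(3),s['finger_gap'])
```

```text
[0.337 0.203 0.716] [[ 0.131  0.957  0.259]
 [ 0.98  -0.164  0.111]
 [ 0.148  0.239 -0.96 ]] [0.321 0.213 1.264 2.337 0.023 2.046] 0.01576107587663079
```

Call:
arm_command(
  moves=[
    [1,-139,146,157,0],
    [1,-139,146,157,0],
    [1,-139,146,157,0],
    [1,-139,146,157,0],
    [1,-139,146,157,0],
    [1,-132,158,109,0],
    [1,-125,170,61,0],
    [1,-118,182,13,0],
    [1,-111,194,-35,0],
    [1,-104,206,-83,0],
    [1,-97,218,-131,0],
    [1,-90,230,-179,0],
  ],
)

```text
clock: 9.95
tcp_pos: [0.4121, 0.0457, 0.7109]
orientation: [0.049, 0.749, 0.644, 0.147]
wrist_force: [-0.5, 0.5, -5.9]
finger_gap: 0.0155
```

Run:
```python
from h import *
p,R,s=pose();print(p.round(3),R.as_matrix().round(3),s['joint_pos'].round(3),s['finger_gap'])
```

```text
[0.412 0.046 0.711] [[ 0.127  0.951  0.283]
 [ 0.979 -0.165  0.115]
 [ 0.156  0.263 -0.952]] [-0.204  0.237  1.264  2.337  0.171  1.54 ] 0.015474741953485414
```

Call:
arm_command(
  moves=[
    [1,9,22,-45,0],
    [1,18,44,-90,0],
    [1,27,66,-135,0],
    [1,36,88,-180,0],
    [1,45,110,-225,0],
    [1,54,132,-270,0],
  ],
)

```text
clock: 10.55
tcp_pos: [0.3982, 0.0494, 0.7229]
orientation: [0.059, 0.748, 0.642, 0.158]
wrist_force: [0.0, 0.0, -5.2]
finger_gap: 0.0158
```

Run:
```python
from h import *
p,R,s=pose();print(p.round(3),R.as_matrix().round(3),s['joint_pos'].round(3),s['finger_gap'])
```

```text
[0.398 0.049 0.723] [[ 0.127  0.942  0.312]
 [ 0.979 -0.17   0.115]
 [ 0.162  0.291 -0.943]] [-0.207  0.207  1.263  2.337  0.178  1.544] 0.015769232517039856
```

Call:
arm_command(
  moves=[
    [1,3,-11,-48,0],
    [1,6,-22,-96,0],
    [1,9,-33,-144,0],
    [1,12,-44,-192,0],
    [1,15,-55,-240,0],
    [1,18,-66,-288,0],
    [1,21,-77,-336,0],
    [1,24,-88,-384,0],
    [1,27,-99,-432,0],
    [1,30,-110,-480,0],
    [1,33,-121,-528,0],
    [1,36,-132,-576,0],
  ],
)

```text
clock: 11.75
tcp_pos: [0.3154, 0.1346, 0.7565]
orientation: [0.08, 0.745, 0.636, 0.183]
wrist_force: [-0.2, -0.6, -4.7]
finger_gap: 0.0157
```

Run:
```python
from h import *
p,R,s=pose();print(p.round(3),R.as_matrix().round(3),s['joint_pos'].round(3),s['finger_gap'])
```

```text
[0.315 0.135 0.756] [[ 0.123  0.919  0.374]
 [ 0.978 -0.177  0.114]
 [ 0.171  0.352 -0.92 ]] [0.104 0.102 1.264 2.337 0.075 1.847] 0.015712004416173358
```

Call:
arm_command(
  moves=[
    [1,-8,-11,-48,0],
    [1,-16,-22,-96,0],
    [1,-24,-33,-144,0],
    [1,-32,-44,-192,0],
    [1,-40,-55,-240,0],
    [1,-48,-66,-288,0],
    [1,-56,-77,-336,0],
    [1,-64,-88,-384,0],
    [1,-72,-99,-432,0],
    [1,-80,-110,-480,0],
    [1,-88,-121,-528,0],
    [1,-96,-132,-576,0],
  ],
)

```text
clock: 12.95
tcp_pos: [0.242, 0.1668, 0.7803]
orientation: [0.096, 0.739, 0.631, 0.215]
wrist_force: [0.5, 0.5, -5.6]
finger_gap: 0.016
```

Run:
```python
from h import *
p,R,s=pose();print(p.round(3),R.as_matrix().round(3),s['joint_pos'].round(3),s['finger_gap'])
```

```text
[0.242 0.167 0.78 ] [[ 0.111  0.891  0.439]
 [ 0.974 -0.186  0.13 ]
 [ 0.197  0.414 -0.889]] [ 0.362  0.023  1.264  2.337 -0.034  2.082] 0.0160427231942093
```

Run:
```python
from g import *
for up in(.10,):
    p,R=final(2,up);print(p.round(3),delta(p,R.as_matrix()[:,1]))
```

```text
[0.454 0.138 0.314] (array([-96.8,   1.2, 503.5]), np.float64(-1.034))
```

Call:
arm_command(
  moves=[
    [1,-20,0,50,-0.15],
    [1,-40,0,100,-0.3],
    [1,-60,0,145,-0.45],
    [1,-80,0,190,-0.6],
    [1,-97,1,235,-0.75],
    [1,-97,1,285,-0.9],
    [1,-97,1,335,-1.034],
    [1,-97,1,385,-1.034],
    [1,-97,1,435,-1.034],
    [1,-97,1,485,-1.034],
    [1,-97,1,503,-1.034],
    [1,-97,1,503,-1.034],
  ],
)

```text
clock: 14.15
tcp_pos: [0.4517, 0.1373, 0.3089]
orientation: [0.187, 0.331, 0.914, 0.138]
wrist_force: [0.1, 0.4, -5.9]
finger_gap: 0.0156
```

Run:
```python
from g import *
p,R,s=pose();print(p.round(3),R.as_matrix().round(3),s['joint_pos'].round(3),s['finger_gap'])
B=R*Rrel.inv();print('pred barrel axes\n',(B.as_matrix()).round(3),'n',n.round(3),'angle off',np.degrees(np.arccos(B.as_matrix()[:,2]@n)),'sock',(p-B.apply(prel)).round(4))
a,d1=snap('side','pre_s');b,d2=snap('top','pre_t')
cv2.imwrite('pics/pre.png',np.hstack([cv2.resize(a[90:250,190:350],None,fx=2.5,fy=2.5,interpolation=2),cv2.resize(b[130:290,100:260],None,fx=2.5,fy=2.5,interpolation=2)]))
```

```text
[0.452 0.137 0.309] [[-0.71   0.554  0.434]
 [ 0.658  0.742  0.129]
 [-0.25   0.377 -0.892]] [ 0.063 -0.27  -0.515  0.867  0.102  0.782] 0.015582720804122837
pred barrel axes
 [[-0.666 -0.567 -0.485]
 [ 0.665 -0.746 -0.042]
 [-0.338 -0.35   0.874]] n [-0.498 -0.008  0.867] angle off 2.1180238352693364 sock [0.5217 0.1414 0.1852]
```

View pics/pre.png

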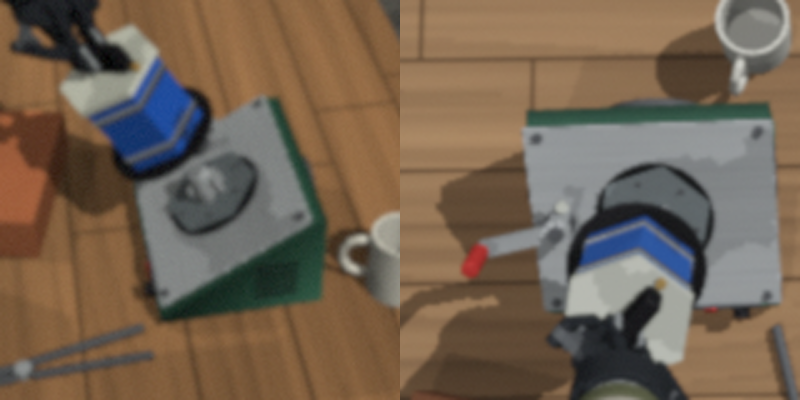

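```bash
cat > fit.py <<'E'
from g import *
from scipy.optimize import least_squares
def fit(tag):
    p,R,s=pose();B=R*Rrel.inv();o=p-B.apply(prel)
    P=[]
    for nme in('side','top'):
        z=np.load(f'pics/{tag}_{nme[0]}.npz');im=z['p'].astype(int);W=cloud(nme,z['d']);L=B.inv().apply((np.nan_to_num(W,nan=9)-o).reshape(-1,3)).reshape(W.shape)
        near=(np.hypot(L[...,0],L[...,1])<.075)
        blue=near&(L[...,2]>.02)&(L[...,2]<.09)&(im[...,0]-im[...,2]>50)
        blue=cv2.erode(blue.astype(np.uint8),np.ones((3,3)))>0
        white=near&(abs(L[...,2]-.116)<.012)&(im.min(-1)>110)
        white=cv2.erode(white.astype(np.uint8),np.ones((3,3)))>0
        print(nme,blue.sum(),white.sum())
        P.append((L[blue],L[white]))
    def res(v):
        Q=Ro.from_rotvec(v[:3]);r=[]
        for b,w in P:
            b=Q.inv().apply(b-v[3:]);w=Q.inv().apply(w-v[3:])
            a=np.arctan2(b[:,1],b[:,0]);k=np.round(a/(np.pi/3))*np.pi/3
            r+=[b[:,0]*np.cos(k)+b[:,1]*np.sin(k)-.048,w[:,2]-.116]
        return np.concatenate(r)*1000
    f=least_squares(res,np.zeros(6),loss='soft_l1',f_scale=1.5,x_scale=[.01]*6)
    v=f.x;print('corr deg',np.degrees(v[:3]).round(2),'mm',(v[3:]*1000).round(2),'rms',np.sqrt((f.fun**2).mean()).round(2))
    Bn=B*Ro.from_rotvec(v[:3]);on=o+B.apply(v[3:])
    M=Bn.as_matrix();ax=M[:,2];rel=np.array([(on-S)@x,(on-S)@y,(on-S)@n])*1000
    print('axis in plate frame (x,y) deg',np.degrees([ax@x,ax@y]).round(2),'bx ang',np.degrees(np.arctan2(M[:,0]@y,M[:,0]@x)).round(2),'socket rel stub mm',rel.round(1))
    return Bn,on
if __name__=='__main__':
    import sys;fit(sys.argv[1])
E
python3 fit.py pre
```

```text
side 432 349
top 235 758
corr deg [ 0.36 -1.3  -0.41] mm [-0.47 -4.02 -1.26] rms 2.38
axis in plate frame (x,y) deg [ 2.5 -2.5] bx ang 138.14 socket rel stub mm [-7.   6.8 93.7]
```

Call:
arm_command(
  moves=[
    [1,-184,-168,-502,0],
    [1,-184,-168,-502,0],
    [1,-184,-168,-502,0],
    [1,-184,-168,-502,0],
    [1,-184,-168,-502,0],
    [1,-184,-168,-502,0],
    [1,-184,-168,-502,0],
    [1,-184,-168,-502,0],
    [1,-184,-168,-502,0],
    [1,-184,-168,-502,0],
    [1,-184,-168,-502,0],
    [1,-184,-168,-502,0],
  ],
)

```text
clock: 15.45
tcp_pos: [0.2893, -0.1705, 0.705]
orientation: [0.202, 0.336, 0.912, 0.125]
wrist_force: [0.2, 0.3, -5.7]
finger_gap: 0.0157
```

Run:
```python
from h import *
p,R,s=pose();print(p.round(3),R.as_matrix().round(3),s['joint_pos'].round(3),s['finger_gap'])
az=s['joint_pos'][0];d=np.array([-.5*np.cos(az),-.5*np.sin(az),.85])*50;print('push/row',R.inv().apply(d).round(1))
```

```text
[ 0.289 -0.171  0.705] [[-0.693  0.561  0.452]
 [ 0.662  0.744  0.092]
 [-0.285  0.363 -0.887]] [-1.203e+00  2.000e-03  8.530e-01  2.335e+00  4.720e-01 -4.770e-01] 0.015740784558708785
push/row [  9.6  27.7 -39.6]
```

Call:
arm_command(
  moves=[
    [1,10,28,-40,0],
    [1,20,56,-80,0],
    [1,30,84,-120,0],
  ],
)

```text
clock: 15.75
tcp_pos: [0.3005, -0.0949, 0.7361]
orientation: [0.214, 0.337, 0.909, 0.117]
wrist_force: [0.3, 0.6, -5.0]
finger_gap: 0.0155
```

Run:
```python
from g import *
p,R,s=pose();print(p.round(3),R.as_matrix().round(3),s['joint_pos'].round(3),s['finger_gap'])
P,Rf=final(2,.10);print(delta(P,Rf.as_matrix()[:,1]))
```

```text
[ 0.301 -0.095  0.736] [[-0.681  0.563  0.467]
 [ 0.663  0.745  0.069]
 [-0.31   0.357 -0.881]] [-1.001 -0.046  0.938  2.338  0.445 -0.242] 0.015454285236963636
(array([180.6, 109.1, 459.4]), np.float64(0.0))
```

Call:
arm_command(
  moves=[
    [1,180,109,459,0],
    [1,180,109,459,0],
    [1,180,109,459,0],
    [1,180,109,459,0],
    [1,180,109,459,0],
    [1,180,109,459,0],
    [1,180,109,459,0],
    [1,180,109,459,0],
    [1,180,109,459,0],
    [1,180,109,459,0],
    [1,180,109,459,0],
    [1,180,109,459,0],
  ],
)

```text
clock: 16.95
tcp_pos: [0.4504, 0.1383, 0.3087]
orientation: [0.208, 0.336, 0.911, 0.117]
wrist_force: [-1.9, 0.1, -5.3]
finger_gap: 0.0154
```

```bash
cat >> fit.py <<'E'
    Bn,on=None,None
E
python3 - <<'E'
from fit import *
snap('side','p2_s');snap('top','p2_t')
B,o=fit('p2');p,R,s=pose();print(p.round(4),s['joint_pos'].round(3))
np.savez('rel.npz',R=(B.inv()*R).as_matrix(),p=B.inv().apply(p-o))
b0=B.as_matrix()[:,0];a=np.arctan2(b0@y,b0@x);want=np.radians(18.6)+round((a-np.radians(18.6))/(np.pi/3))*np.pi/3
print('turn tool z', -(want-a))
for up in(.06,.045,.03,0):print(up,(R.inv().apply(S+n*up-o)*1000).round(1))
E
```

```text
side 440 310
top 265 826
corr deg [-1.05 -0.8  -1.33] mm [ 3.06 -3.6  -1.9 ] rms 2.08
axis in plate frame (x,y) deg [-1.08 -0.  ] bx ang 137.31 socket rel stub mm [ 2.   0.8 98.2]
[0.4531 0.1371 0.314 ] [ 0.112 -0.283 -0.523  0.841  0.02   0.825]
turn tool z -0.022451753495361437
0.06 [-1.7 -2.8 38.2]
0.045 [-2.8 -3.2 53.1]
0.03 [-3.8 -3.5 68.1]
0 [-5.9 -4.2 98. ]
```

Call:
arm_command(
  moves=[
    [1,-2,-3,38,-0.022],
    [1,-3,-3,53,-0.022],
    [1,-4,-3.5,68,-0.022],
    [1,-4,-3.5,73,-0.022],
    [1,-4,-3.5,73,-0.022],
  ],
)

```text
clock: 17.55
tcp_pos: [0.4914, 0.1358, 0.2573]
orientation: [0.219, 0.327, 0.912, 0.118]
wrist_force: [-18.4, -2.7, 21.3]
finger_gap: 0.0158
```

Run:
```python
from fit import *
snap('side','p3_s');snap('top','p3_t')
B,o=fit('p3');p,R,s=pose();z=np.load('rel.npz');Bp=R*Ro.from_matrix(z['R']).inv();op=p-Bp.apply(z['p'])
print('by rel: sock',[round(float((op-S)@q)*1000,1) for q in(x,y,n)],'axis',np.degrees([Bp.as_matrix()[:,2]@q for q in(x,y)]).round(2), s['wrist_force'].round(1),s['ft_torque'].round(2),p)
for up in(.02,.0):print(up,(R.inv().apply(S+n*up-op)*1000).round(1))
```

```text
side 411 287
top 201 722
corr deg [ 0.82 -2.2  -1.33] mm [ 3.42 -1.05  0.22] rms 1.82
axis in plate frame (x,y) deg [0.42 0.49] bx ang 138.38 socket rel stub mm [ 6.9 -2.7 32.4]
by rel: sock [8.9, -1.0, 30.3] axis [-1.86 -0.  ] [-17.8  -3.8  20.7] [-0.65  2.58 -0.14] [0.49125057 0.13579082 0.25745167]
0.02 [ 6.8 -5.3 10.5]
0.0 [ 5.6 -5.9 30.5]
```

Run:
```python
from g import *
p,R,s=pose()
print((R.inv().apply(x*-.0065+y*.0025+n*.010)*1000).round(1), s['tcp_pos'],s['qvel'].round(3))
```

```text
[ 7.2 -2.  -9.7] [0.49125057 0.13579082 0.25745167] [-0.    -0.002 -0.     0.002  0.    -0.   ]
```

Call:
arm_command(
  moves=[
    [1,0,0,-17,0],
    [1,4,-1,-17,0],
    [1,4,-1,-17,0],
    [1,4,-1,-17,0],
    [1,4,-1,-17,0],
  ],
)

```text
clock: 18.15
tcp_pos: [0.4778, 0.137, 0.2626]
orientation: [0.214, 0.327, 0.913, 0.116]
wrist_force: [0.1, 0.3, -4.6]
finger_gap: 0.0159
```

```bash
cat > look.py <<'E'
from fit import *
import sys
t=sys.argv[1];p0=pose()[0];snap('side',t+'_s');snap('top',t+'_t')
B,o=fit(t);p,R,s=pose();print('moved',((p-p0)*1000).round(2),p.round(4),s['wrist_force'].round(1),s['ft_torque'].round(2),'tilt',R.as_matrix()[:,2].round(3))
b0=B.as_matrix()[:,0];a=np.arctan2(b0@y,b0@x);want=np.radians(18.6)+round((a-np.radians(18.6))/(np.pi/3))*np.pi/3
print('turn', round(-(want-a),3),'unit moves: x10',R.inv().apply(x*10).round(1),'y10',R.inv().apply(y*10).round(1),'n10',R.inv().apply(n*10).round(1))
for up in(.03,.015,0):print(up,(R.inv().apply(S+n*up-o)*1000).round(1))
E
python3 look.py p4
```

```text
side 410 300
top 228 717
corr deg [ 0.11 -1.66 -1.17] mm [ 2.   -2.84  0.29] rms 1.82
axis in plate frame (x,y) deg [0.23 0.29] bx ang 138.62 socket rel stub mm [-1.8 -0.9 43.5]
moved [ 0.01  0.06 -0.16] [0.4778 0.137  0.2624] [-0.6 -0.3 -5.1] [-0.12  1.12 -0.  ] tilt [ 0.465  0.072 -0.882]
turn 0.0 unit moves: x10 [-7.6  6.5 -0.4] y10 [6.4 7.6 0.6] n10 [  0.7   0.2 -10. ]
0.03 [-1.7  1.5 13.4]
0.015 [-2.7  1.1 28.4]
0 [-3.8  0.7 43.3]
```

Call:
arm_command(
  moves=[
    [1,-1.5,1.5,6,0],
    [1,-1.5,1.5,12,0],
    [1,-2,1.5,17,0],
    [1,-2,1.5,17,0],
    [1,-2,1.5,17,0],
  ],
)

```text
clock: 18.75
tcp_pos: [0.4879, 0.1382, 0.2488]
orientation: [0.213, 0.327, 0.913, 0.116]
wrist_force: [0.4, -0.6, -5.5]
finger_gap: 0.0159
```

```bash
python3 look.py p5
```

```text
side 373 284
top 209 704
corr deg [ 0.12 -1.77 -0.26] mm [ 2.37 -2.49 -0.01] rms 1.8
axis in plate frame (x,y) deg [0.25 0.23] bx ang 139.54 socket rel stub mm [ 0.4  0.2 26.7]
moved [0.21 0.04 0.61] [0.4881 0.1382 0.2494] [ 0.3  0.3 -5.1] [-0.13  1.09 -0.02] tilt [ 0.467  0.072 -0.882]
turn 0.016 unit moves: x10 [-7.6  6.5 -0.4] y10 [6.4 7.6 0.6] n10 [  0.7   0.3 -10. ]
0.03 [ 0.4 -0.3 -3.3]
0.015 [-0.6 -0.7 11.7]
0 [-1.7 -1.1 26.6]
```

Call:
arm_command(
  moves=[
    [1,0,0,4,0],
    [1,-0.5,-0.5,8,0],
    [1,-0.6,-0.7,12,0],
    [1,-0.6,-0.7,12,0],
  ],
)

```text
clock: 19.25
tcp_pos: [0.4935, 0.138, 0.2378]
orientation: [0.213, 0.327, 0.913, 0.116]
wrist_force: [-0.0, 0.6, -4.7]
finger_gap: 0.0158
```

```bash
python3 look.py p6
```

```text
side 386 289
top 182 701
corr deg [ 0.17 -1.63 -0.73] mm [ 2.35 -2.26 -0.03] rms 1.84
axis in plate frame (x,y) deg [0.21 0.36] bx ang 139.07 socket rel stub mm [-0.6 -0.3 14.4]
moved [0.13 0.04 0.58] [0.4936 0.1381 0.2384] [-0.6 -0.7 -5.1] [-0.15  1.12  0.02] tilt [ 0.466  0.072 -0.882]
turn 0.008 unit moves: x10 [-7.6  6.5 -0.4] y10 [6.4 7.6 0.6] n10 [  0.7   0.3 -10. ]
0.03 [  0.8   1.  -15.6]
0.015 [-0.2  0.6 -0.6]
0 [-1.2  0.2 14.3]
```

Call:
arm_command(
  moves=[
    [1,0,0,4,0],
    [1,-0.5,0,8,0],
    [1,-1,0.2,12,0],
    [1,-1,0.2,15,0],
    [1,-1,0.2,16,0],
    [1,-1,0.2,16,0],
  ],
)

```text
clock: 19.95
tcp_pos: [0.5015, 0.1383, 0.2261]
orientation: [0.214, 0.327, 0.913, 0.116]
wrist_force: [-12.8, -3.9, 9.8]
finger_gap: 0.0155
```

```bash
python3 look.py p7
```

```text
side 363 299
top 192 677
corr deg [-0.04 -1.82 -0.93] mm [ 2.46 -2.89  0.29] rms 1.93
axis in plate frame (x,y) deg [0.15 0.14] bx ang 138.87 socket rel stub mm [0.6 0.2 0.2]
moved [-0.    0.02  0.02] [0.5015 0.1383 0.2261] [-13.2  -4.6   8.3] [-0.57  2.23 -0.14] tilt [ 0.467  0.071 -0.881]
turn 0.005 unit moves: x10 [-7.6  6.5 -0.3] y10 [6.4 7.6 0.6] n10 [  0.7   0.3 -10. ]
0.03 [  2.3   0.2 -29.7]
0.015 [  1.3  -0.2 -14.8]
0 [ 0.3 -0.6  0.2]
```

Call:
arm_command(
  moves=[
    [0.3,0,0,-1,0],
    [0.3,0,0,-1,0],
    [0,0,0,-1,0],
    [0,0,0,-1,0],
    [0,0,0,-1,0],
    [0,0,0,-1,0],
    [0,0,0,-30,0],
    [0,0,0,-70,0],
    [0,0,0,-120,0],
    [0,0,0,-140,0],
  ],
  squeeze=20,
)

```text
clock: 21.05
tcp_pos: [0.4366, 0.1288, 0.3532]
orientation: [0.217, 0.327, 0.912, 0.117]
wrist_force: [1.8, 0.4, 0.4]
finger_gap: 0.085
```

```bash
cat > knob.py <<'E'
from g import *
import sys
t=sys.argv[1];im={};
for nme in('side','top'):
    a,d=snap(nme,t+'_'+nme[0]);W=cloud(nme,d);im[nme]=a
    b=a.astype(int);m=(b[...,2]-np.maximum(b[...,0],b[...,1])>55);L=(W-S)@np.c_[x,y,n]
    m&=(np.abs(L[...,0])<.12)&(L[...,1]>.10)&(L[...,1]<.22)&(L[...,2]>.01)&(L[...,2]<.085)
    if m.sum()<5: print(nme,'none');continue
    K=L[m];c=np.median(K,0);v=c[:2]-[0,.095];print(nme,m.sum(),c.round(4),'lo/hi',K.min(0).round(3),K.max(0).round(3),'ang',np.degrees(np.arctan2(v[1],v[0])-np.arctan2(39,67.5)).round(1),'px',np.argwhere(m).mean(0).round())
a,b=im['side'],im['top']
cv2.imwrite(f'pics/{t}.png',np.hstack([cv2.resize(a[90:250,190:350],None,fx=2.5,fy=2.5,interpolation=2),cv2.resize(b[130:290,100:260],None,fx=2.5,fy=2.5,interpolation=2)]))
E
python3 knob.py k1; python3 look.py p8
```

```text
side 47 [-0.02    0.1665  0.0596] lo/hi [-0.029  0.161  0.041] [-0.013  0.179  0.07 ] ang 75.6 px [124. 251.]
top 95 [-0.0141  0.1684  0.0593] lo/hi [-0.026  0.162  0.022] [-0.008  0.178  0.07 ] ang 70.8 px [234. 129.]
side 0 0
top 0 0
corr deg [0. 0. 0.] mm [0. 0. 0.] rms nan
axis in plate frame (x,y) deg [-1.23  1.28] bx ang 139.81 socket rel stub mm [  5.6 -11.8 138.3]
moved [-0.65 -0.14 -4.39] [0.4368 0.1287 0.3484] [-0.1 -0.1  0.2] [-0.08  0.4  -0.03] tilt [ 0.467  0.072 -0.881]
turn 0.021 unit moves: x10 [-7.6  6.5 -0.3] y10 [6.4 7.6 0.6] n10 [  0.7   0.3 -10. ]
0.03 [  4.6   2.5 109. ]
0.015 [  3.6   2.1 123.9]
0 [  2.6   1.7 138.9]fit.py:23: RuntimeWarning: Mean of empty slice.
  v=f.x;print('corr deg',np.degrees(v[:3]).round(2),'mm',(v[3:]*1000).round(2),'rms',np.sqrt((f.fun**2).mean()).round(2))
  ret = ret.dtype.type(ret / rcount)
```

View pics/k1.png

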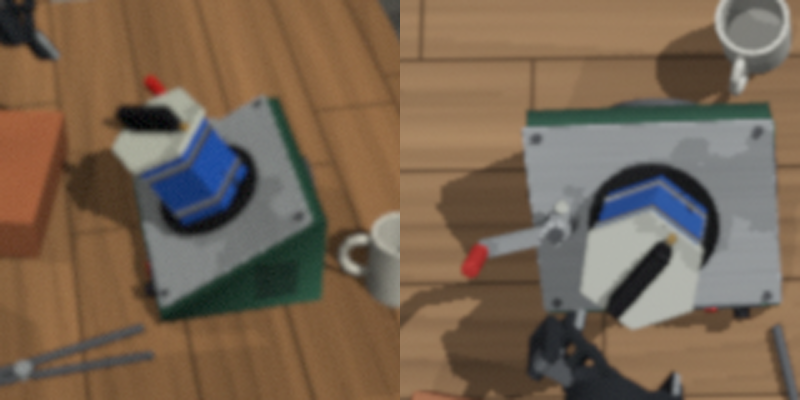

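Run:
```python
from g import *
p,R,s=pose();a=np.radians(-24);j=np.cos(a)*x+np.sin(a)*y
for h in(.24,.13,.047):
    print(delta(S+x*-.017+y*.170+n*h,j))
```

```text
(array([125.2, 121.9,  52.2]), np.float64(1.286))
(array([117.8, 119. , 161.9]), np.float64(1.286))
(array([112.2, 116.8, 244.7]), np.float64(1.286))
```

Call:
arm_command(
  moves=[
    [0,30,30,10,0.15],
    [0,60,60,20,0.3],
    [0,90,90,35,0.45],
    [0,125,122,52,0.6],
    [0,125,122,52,0.75],
    [0,124,121,70,0.9],
    [0,123,121,90,1.05],
    [0,121,120,120,1.2],
    [0,118,119,150,1.286],
    [0,118,119,162,1.286],
    [0,118,119,162,1.286],
    [0,118,119,162,1.286],
  ],
)

```text
clock: 22.45
tcp_pos: [0.4951, 0.307, 0.2099]
orientation: [0.102, 0.809, 0.536, 0.22]
wrist_force: [0.3, 0.7, 0.7]
finger_gap: 0.0857
```

Run:
```python
from g import *
import runpy,sys
sys.argv=['knob.py','k2'];runpy.run_path('knob.py')
p,R,s=pose();print(((p-S)@np.c_[x,y,n]).round(4),s['joint_pos'].round(2));a=np.radians(-24);j=np.cos(a)*x+np.sin(a)*y
print(delta(S+x*-.017+y*.170+n*.047,j))
```

```text
side 47 [-0.0195  0.1672  0.0577] lo/hi [-0.028  0.16   0.037] [-0.012  0.176  0.07 ] ang 75.1 px [124. 251.]
top 28 [-0.016   0.1633  0.0449] lo/hi [-0.023  0.162  0.024] [-0.009  0.169  0.067] ang 73.2 px [233. 132.]
[-0.0167  0.1706  0.1309] [ 0.49  0.03 -0.52  0.56 -0.16  2.43]
(array([-4.5,  4.7, 83.7]), np.float64(0.001))
```

View pics/k2.png

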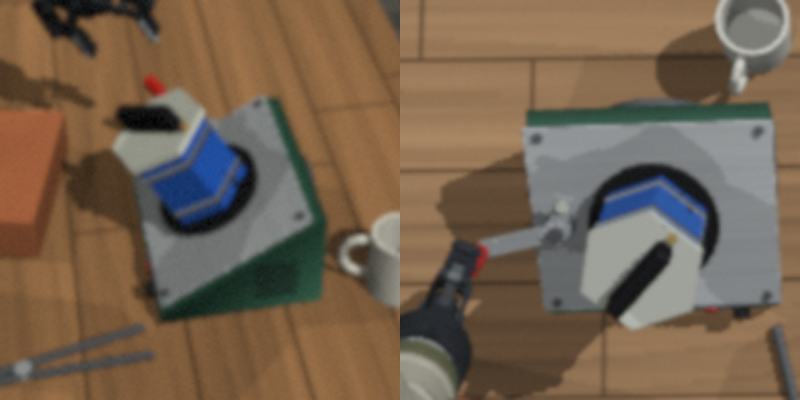

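The gripper straddles the knob, with the barrel seated and untouched. Next I'll descend and grip.

Call:
arm_command(
  moves=[
    [0,-2,2,40,0],
    [0,-4,4,75,0],
    [0,-4.5,4.7,83,0],
    [0,-4.5,4.7,83,0],
    [1,-4.5,4.7,83,0],
    [1,-4.5,4.7,83,0],
    [1,-4.5,4.7,83,0],
    [1,-4.5,4.7,83,0],
    [1,-4.5,4.7,83,0],
    [1,-4.5,4.7,83,0],
  ],
  squeeze=25,
)

```text
clock: 23.55
tcp_pos: [0.5359, 0.3085, 0.1386]
orientation: [0.1, 0.809, 0.535, 0.222]
wrist_force: [-5.9, 4.2, 2.2]
finger_gap: 0.0181
```

Run:
```python
from g import *
p,R,s=pose();q=(p-S)@np.c_[x,y,n];print(q.round(4),s['finger_gap'],s['wrist_force'].round(1))
v=q[:2]-[0,.095];t0=np.arctan2(v[1],v[0]);print(np.degrees(t0),np.hypot(*v))
t1=np.arctan2(39,67.5)-.06
r0=np.hypot(*v)
for i,t in enumerate(np.linspace(t0,t1,21)[1:]):
    r=.078 if i>4 else r0+(.078-r0)*i/5
    g=S+x*r*np.cos(t)+y*(.095+r*np.sin(t))+n*q[2];print(i,np.degrees(t).round(0),(R.inv().apply(g-p)*1000).round(1))
```

```text
[-0.0182  0.1709  0.0477] 0.018064819541094717 [-5.9  4.2  2.2]
103.47491573058238 0.07808656855551445
0 100.0 [ 3.   4.3 -0.1]
1 96.0 [ 5.8  8.7 -0.2]
2 92.0 [ 8.2 13.4 -0.4]
3 88.0 [10.3 18.2 -0.6]
4 84.0 [12.1 23.1 -0.8]
5 80.0 [13.5 28.1 -1. ]
6 77.0 [14.7 33.2 -1.3]
7 73.0 [15.4 38.4 -1.6]
8 69.0 [15.9 43.6 -1.8]
9 65.0 [16.  48.8 -2.2]
10 61.0 [15.7 54.  -2.5]
11 57.0 [15.1 59.2 -2.8]
12 53.0 [14.1 64.3 -3.2]
13 50.0 [12.8 69.4 -3.5]
14 46.0 [11.2 74.3 -3.9]
15 42.0 [ 9.2 79.2 -4.3]
16 38.0 [ 6.9 83.9 -4.7]
17 34.0 [ 4.3 88.4 -5.1]
18 30.0 [ 1.4 92.7 -5.5]
19 27.0 [-1.8 96.9 -5.9]
```

Call:
arm_command(
  moves=[
    [1,3,4.3,0,0],
    [1,5.8,8.7,0,0],
    [1,8.2,13.4,0,0],
    [1,10.3,18.2,-0.5,0],
    [1,12.1,23.1,-1,0],
    [1,13.5,28.1,-1,0],
    [1,14.7,33.2,-1,0],
    [1,15.4,38.4,-1.5,0],
    [1,15.9,43.6,-2,0],
    [1,16,48.8,-2,0],
  ],
)

```text
clock: 24.55
tcp_pos: [0.5807, 0.3034, 0.1643]
orientation: [0.1, 0.809, 0.535, 0.222]
wrist_force: [-4.6, 6.2, 3.4]
finger_gap: 0.018
```

Call:
arm_command(
  moves=[
    [1,-0.3,5.2,-0.3,0],
    [1,-0.9,10.4,-0.6,0],
    [1,-1.9,15.5,-1,0],
    [1,-3.2,20.6,-1.3,0],
    [1,-4.8,25.5,-1.7,0],
    [1,-6.8,30.4,-2,0],
    [1,-9.1,35.1,-2.5,0],
    [1,-11.7,39.6,-3,0],
    [1,-14.6,43.9,-3.3,0],
    [1,-17.8,48.1,-3.7,0],
    [1,-17.8,48.1,-3.7,0],
  ],
)

```text
clock: 25.65
tcp_pos: [0.6068, 0.2742, 0.1787]
orientation: [0.091, 0.807, 0.54, 0.221]
wrist_force: [-16.1, 29.6, -3.9]
finger_gap: 0.0183
```

Run:
```python
from g import *
p,R,s=pose();q=(p-S)@np.c_[x,y,n];v=q[:2]-[0,.095];F=np.array(s['wrist_force'])@np.c_[x,y,n];print(q.round(4),s['finger_gap'],F.round(1),np.degrees(np.arctan2(v[1],v[0])),np.hypot(*v))
t=np.radians(-60);print('tangent 5mm',R.inv().apply((x*np.cos(t)+y*np.sin(t))*5).round(1),'n',R.inv().apply(n*10).round(1))
```

```text
[0.0635 0.137  0.0473] 0.01831854699706798 [-16.1  29.5   4.4] 33.48340228100233 0.07608209486928211
tangent 5mm [-3.   4.  -0.5] n [  0.6  -0.8 -10. ]
```

Call:
arm_command(
  moves=[
    [0.5,0,0,0,0],
    [0.5,0,0,0,0],
    [0,0,0,0,0],
    [0,0,0,0,0],
    [0,0,0,0,0],
    [0,1,-1,-20,0],
    [0,2,-3,-60,0],
    [0,2,-3,-110,0],
    [0,2,-3,-160,0],
    [0,2,-3,-180,0],
  ],
)

```text
clock: 26.65
tcp_pos: [0.5272, 0.2555, 0.3456]
orientation: [0.103, 0.809, 0.534, 0.225]
wrist_force: [1.1, 0.1, 0.6]
finger_gap: 0.0856
```

```bash
python3 knob.py k3
python3 - <<'E'
import cv2
a=cv2.imread('pics/k3_s.png')[105:215,225:345];b=cv2.imread('pics/k3_t.png')[150:260,130:250]
import numpy as np
cv2.imwrite('pics/k3z.png',np.hstack([cv2.resize(i,(390,358),interpolation=cv2.INTER_CUBIC) for i in(a,b)]))
E
```

```text
side 74 [0.0648 0.1303 0.0497] lo/hi [0.056 0.124 0.02 ] [0.071 0.145 0.071] ang -1.5 px [118. 277.]
top 71 [0.0714 0.1311 0.0504] lo/hi [0.06  0.126 0.019] [0.076 0.143 0.07 ] ang -3.2 px [200. 141.]
```

View pics/k3z.png

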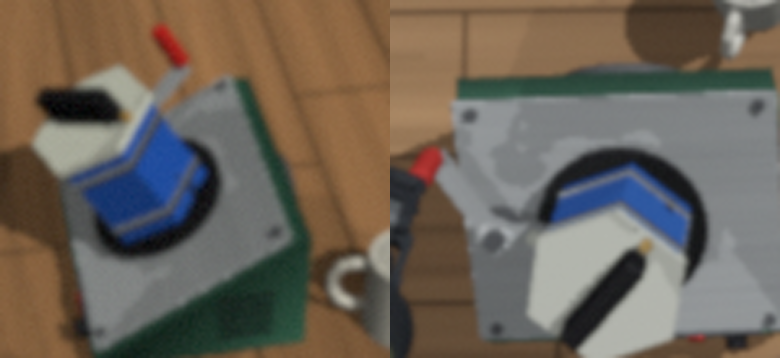

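Run:
```python
from g import *
for t in('k1','k3'):
  for nme in('side','top'):
    c=env.get_calibration(nme);T=np.array(c['pose']);z=np.load(f'pics/{t}_{nme[0]}.npz');b=z['p'].astype(int)
    W=cloud(nme,z['d']);L=(W-S)@np.c_[x,y,n];m=(b[...,2]-np.maximum(b[...,0],b[...,1])>45)&(np.abs(L[...,0])<.12)&(L[...,1]>.10)&(L[...,1]<.22)&(L[...,2]>.01)
    q=np.argwhere(m).mean(0)[::-1]
    best=[]
    for a in np.arange(-12,90,1.):
        th=np.radians(a)+np.arctan2(39,67.5);P=np.array([S+x*.078*np.cos(th)+y*(.095+.078*np.sin(th))+n*h for h in np.linspace(.0225,.0695,9)])
        C=(P-T[:3,3])@T[:3,:3];uv=np.c_[C[:,0]/C[:,2]*c['fx']+c['cx'],C[:,1]/C[:,2]*c['fy']+c['cy']].mean(0);best.append((np.linalg.norm(uv-q),a))
    print(t,nme,q.round(1),sorted(best)[:2])
```

```text
k1 side [250.9 123.7] [(np.float64(2.601368930103214), np.float64(76.0)), (np.float64(2.603884761317462), np.float64(75.0))]
k1 top [129.1 233.9] [(np.float64(0.2603828006610007), np.float64(74.0)), (np.float64(0.2698827385722336), np.float64(73.0))]
k3 side [276.4 118.4] [(np.float64(0.977621317447897), np.float64(4.0)), (np.float64(0.9969624135602922), np.float64(5.0))]
k3 top [141.1 199.9] [(np.float64(0.5213856787364057), np.float64(-1.0)), (np.float64(0.5947219310267784), np.float64(-2.0))]
```

Run:
```python
import fit as F
from g import *
p,R=final(2);F.pose=lambda:(p,R,None)
F.fit('k1');F.fit('k3')
```

```text
side 379 318
top 206 993
corr deg [-0.07 -0.13 -0.55] mm [ 2.06  0.39 -0.07] rms 1.99
axis in plate frame (x,y) deg [ 0.06 -0.14] bx ang 138.05 socket rel stub mm [-1.8  1.1 -0.1]
side 376 334
top 196 1013
corr deg [ 0.01 -0.08 -0.33] mm [ 1.96  0.54 -0.12] rms 2.02
axis in plate frame (x,y) deg [ 0.06 -0.05] bx ang 138.27 socket rel stub mm [-1.8  0.9 -0.1]
```

```bash
python3 -c "
from workcell import env
print(env.get_state()['clock']);print(env.hand_in())"
```

```text
26.75
the job is handed in; nothing more can be done
None
```

The barrel is mounted on the stub and the keeper is swung over the rim of its foot. I handed the job in at 26.8 s with the gripper open and well clear. The moves give no direct command for tilting the tool, so I tilted it by pushing repeatedly against the arm's reach limits with the barrel held by its handle. I then meshed the splines, released the barrel, and closed the keeper by its knob.

**Barrel:** In the last fit its axis is within 0.1° of the shaft and its underside within about 0.1 mm of the drive plate. Its angle is 138.3°, against 138.6° for meshing. My first try touched the stub's tip about 7 mm off centre with a push of about 27 N, so I backed off and realigned. After that it slid on without force. The arm measured about 18 N along the shaft when it came home.

**Keeper:** It stopped firmly against about 34 N, and I let go with it pressed there. My readings of its closed angle disagree: about +3.5° from the tool and about −1° and +4° from the two cameras. They scatter around closed, which I put down to a 1–2 mm error in where I placed the shaft. I did not push it a second time to confirm.

**Other things:** In the pictures I viewed, the mug, brick and tongs were where they started. I did not check the tin of rods again after the first pictures; no move was made toward it.

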